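# Seat the take-up spool on the winder by feel

## Task

Mount the empty take-up spool upright on the winder's spindle and turn it until you feel its underside drop over the three drive dogs, so that it sits fully home, flat on the drive disc. Neither drop it onto the winder nor force it down. Let go of it and leave the jars, the wrench and the scraper where they are.

Things in the scene. Friction and masses are not known exactly. Their poses are not given: they have to be found in the camera images.
- spool: Off-white plastic take-up spool, upright, loose, 0.2 to 0.35 kg, 82 mm high: lower flange 102 mm across (0-17 mm up), core 60 (17-47), upper flange 84 (47-52), round boss 44 (52-82) to grip it by. Through bore 23 mm. Three hidden pockets below, 13 mm deep, 120 degrees apart, fit the dogs with 5 degrees of play either way; their angle shows nowhere. Origin: centre of underside, z up the bore.
- boss_top (a point): Centre of the top of the spool's boss, 82 mm above its underside.
- stand: The winder, fixed: grey base plate 150 x 130 x 22 mm carrying an aluminium drive disc 104 mm across, upper face 40 mm above the bed, with an upright steel spindle 20 mm across in its centre, whose top (last 12 mm tapered to 8 mm across) is 110 mm above the bed. Origin: on the spindle's axis at bed height, z up, x along the plate's long side.
- disc_centre (a point): Centre of the drive disc's upper face. Three round-topped steel dogs, 9 mm across, stand 10 mm proud of the face, 28 mm from the axis, 120 degrees apart, at an unmeasured angle (this point's yaw tells nothing of it). Disc, spindle and dogs turn together against a brake of 0.35 N m: a spool pressed down hard drags them round. Resting on the dogs' tops, a spool is 10 mm too high.
- paste_jar: White jar with a white cap, 54 mm across, 55 mm high, loose, between spool and winder. Origin: centre of its underside.
- hardener_jar: White jar with a black cap, 60 mm across, 75 mm high, loose, to the right. Origin: centre of its underside.
- wrench: Steel wrench, 160 mm long, lying loose near the robot. Origin: near its middle, on the bed; x along its length.
- scraper: Flat scraper with a handle, 180 mm long, lying loose near the robot. Origin: near its middle, on the bed; x along its length.
Not all that is in view belongs to the job. What is shaped like the stand but pink is not meant.

How it is judged:
At the end, for the whole second after the job is handed in: The spool is on the spindle, upright within 3 degrees, its axis within 5 mm of the spindle's, its underside within 3 mm of the drive disc's face (so the dogs are in the pockets), released and at rest (z of spool in the frame of disc_centre between -0.003 and 0.003 m and horizontal distance between spool and disc_centre below 0.005 m and angle between spool's own z axis and vertical below 0.05 rad and linear speed of spool below 0.02 m/s); the robot touches nothing.
It fails at once if the spool is dropped onto the winder: it falls faster than 0.7 m/s on the spindle (linear speed of spool above 0.7 m/s and horizontal distance between spool and disc_centre below 0.02 m and z of spool in the frame of disc_centre below 0.07 m).
It fails at once if the spool is forced: more than 100 N between spool and winder (contact force between spool and stand above 100 N).
It fails at once if a jar, the wrench or the scraper is pushed more than 30 mm from its place (distance of any of paste_jar, hardener_jar, wrench, scraper from where it was at the start of the episode above 0.03 m).
It also fails if it takes over 58 s, if anything falls off the work surface, if the arm or the gripper's body presses on something with over 40 N, if the wrist force passes 120 N, or if a joint passes its speed limit or range.

## Robot

A 7-joint arm with a two-finger parallel gripper is mounted at the origin on the work surface. World frame = base frame: x ahead of the robot, y to its left, z up, the work surface at z = 0. Lengths are in m, angles in rad, forces in N, time in s.
With the tool pointing down it reaches from about 0.4 to 0.875 m from the base axis. Payload 6.5 kg.
Tool frame: the origin (TCP) lies at the very end of the fingers, on their centre line; the grasp point (between the pads) lies 19 mm behind it; z points along the fingers, y is the direction in which the jaws open and shut (so a half turn about z gives the same grasp; the last joint's range is limited). The gripper opens to 88 mm and grips with 3 to 60 N. Pads are 18 mm wide; open, the fingers measure 123 mm over their backs; the gripper's body (75 mm by 187 mm) begins 45 mm behind the grasp point.
Start: joints at [-1.185, 0.536, -0.004, 1.538, 0.003, 1.067, -0.071], TCP at [0.284, 0.585, 0.239] pointing down, gripper open.
Joint ranges: [-2.7, 2.7], [-0.37, 2.16], [-1.27, 1.26], [0.24, 2.4], [-1.31, 4.45], [0.19, 1.91], [-2.76, 2.76]. Speed limits (rad/s): [2.39, 2.39, 3.14, 3.14, 3.14, 3.14, 3.14].

## Interface

Orientations are given as a unit quaternion [x, y, z, w].
In Python, from station import robot gives the robot as it stands.
- The arm moves only by the tool move_arm, never from a script. Its argument "rows" is a list of rows, each a list of 3 entries, a list of its own where there are three numbers: the turn, a rotation vector about the tool's x, y, z in degrees, then the shift along the tool's x, y, z in m, then the gripper command: -1 is shut, 1 is fully open, values between are in proportion. In form: [[[wx, wy, wz], [x, y, z], gripper], ...]. A call has 1 to 5 rows; each row is the pose to reach, as a shift and turn from the pose measured when the call began, along the tool's axes at that moment; what a row does not reach only later rows make up. A row lasts 1/8 s, in which the tool goes at most 62.5 mm and 10.7 degrees, less where a joint would pass 70% of its speed; a pose out of reach is approached as far as the arm can. A call with a gripper value outside its range is refused whole. The fingers move at their own pace and stop on an object; "force" is the grip in N (left out, the last holds). Time passes only in rows, so rows that repeat a pose let the fingers close. It gives the time, the measured TCP pose, the force and the opening at its end, in the units of the state.
- robot.get_state(): the state, without advancing time (a new reading comes with each control period).
- robot.grab_frame(name): name is "side" or "top" or "wrist"; returns the picture (384x512x3 uint8, red, green, blue); there is no depth.
- robot.get_calibration(name): a dict with "mtx" (3x3 intrinsics, pixels), "dist" ([k1, k2, p1, p2, k3] as OpenCV has them; the pictures are not rectified), "eye" and "rotation" of the camera in the world; the wrist camera has in their place "mount" (4x4, takes a point from camera to tool coordinates, whose origin is the TCP and whose axes are the flange's). Camera axes: x right, y up, looking along -z (the intrinsics and any distortion apply to the point x, -y, -z); pixel columns grow to the right and rows downward; lengths in m; the calibration is good to about 2 mm. A picture is of the moment at which its call begins: read the wrist's pose just before it. get_calibration takes no time and is no camera call.
- robot.close_job(): hands the job in, once; it reports no verdict.
Trained networks look in the newest picture that a camera, given by its name, has taken for a name from the list of things; names that differ only in an ending like _2 or _b are one class to them, and where a whole thing is asked for, a point or a joint stands for the part that bears it (a point fixed in the world has none). Each returns a list of dicts, best first, with "score" (0 to 1); they miss things now and then, are a little off and sometimes report something else, mostly with a low value. They report only what shows in the picture. A call takes as long as a camera call. They do not tell look-alikes from the thing itself.
- robot.trace(camera, query): "mask" (384x512 bool, what is visible of it) and "uv" ([column, row] in pixels, amid what is visible of it).
The state is a dict: "t": time; "joints": joint angles; "qd": joint speeds; "effort": joint torques, N m; "position": TCP position; "eef_rot": TCP orientation; "wrist_force": force on the tool from outside, world axes, zero at the start; "moment": the same for the moment, N m; "width": opening from 0.0 (shut) to 1.0 (fully open).
Only numpy, scipy, OpenCV 4.12 (cv2) and the standard library are available. Lean on these libraries where they do the work, as an engineer would, in place of code of your own. Each camera call takes 0.05 s, during which the arm holds its last target. There are 200 camera calls.

## Working session

There is one attempt and no reset: what is moved stays moved. The work goes in short steps, Python scripts to look and compute and a tool call to move; the robot and the scene stay as the last step left them, time stands still between calls to the robot, and variables do not carry over. Pictures are saved under pics/ and viewed, about 8 in all and at most 12, crops included, and the job is handed in when it is done.

Besides the shell and the picture viewer there is one more tool, called after ">>>" in YAML: its name, and indented under it one key for each argument. move_arm: Moves the arm, as the interface text tells. Its arguments: {"type":"object","properties":{"rows":{"type":"array"},"force":{"type":"number"}},"required":["rows"]}

```bash
mkdir -p pics; ls
cat > h.py <<'E'
import numpy as np, cv2
from station import robot
from scipy.spatial.transform import Rotation as R
def cam(n,st=None):
    c=robot.get_calibration(n)
    if n=='wrist':
        M=np.array(c['mount']); Rt=R.from_quat(st['eef_rot']).as_matrix()
        return c,Rt@M[:3,:3],Rt@M[:3,3]+np.array(st['position'])
    r=np.array(c['rotation']); r=r if r.shape==(3,3) else R.from_quat(r).as_matrix()
    return c,r,np.array(c['eye'])
def ray(n,uv,st=None):
    c,r,e=cam(n,st)
    p=cv2.undistortPoints(np.array([[uv]],float),np.array(c['mtx']),np.array(c['dist'])).ravel()
    return e,r@np.array([p[0],-p[1],-1])
def at_z(n,uv,z,st=None):
    e,d=ray(n,uv,st); return e+d*(z-e[2])/d[2]
def proj(n,P,st=None):
    c,r,e=cam(n,st); q=(np.atleast_2d(P)-e)@r*np.array([1,-1,-1])
    return cv2.projectPoints(q,np.zeros(3),np.zeros(3),np.array(c['mtx']),np.array(c['dist']))[0][:,0]
def save(n,f):
    im=robot.grab_frame(n); cv2.imwrite('pics/'+f,im[:,:,::-1]); return im
E
python3 - <<'E'
from h import *
print(robot.get_state())
a=save('top','a.png');b=save('side','b.png')
cv2.imwrite('pics/ab.png',np.vstack([a,b])[:,:,::-1])
for n in ('top','side'):
    print(n,cam(n)[2])
    for q in ('spool','boss_top','stand','paste_jar','hardener_jar','wrench','scraper'):
        for d in robot.trace(n,q)[:3]: 
            m=d['mask'];ys,xs=np.nonzero(m); print(q,round(d['score'],2),d['uv'],m.sum(),xs.min(),xs.max(),ys.min(),ys.max())
E
```

```text
pics
{'t': 0.0, 'joints': array([-1.1851933 ,  0.53715619, -0.00441983,  1.53885039,  0.00261223,
        1.06729696, -0.07121109]), 'qd': array([ 0.00139789,  0.00117463, -0.00116799, -0.00080175,  0.00242394,
        0.00121745,  0.00012207]), 'effort': array([-6.79865389e-05, -5.70972490e+01,  9.90796834e-01, -2.51597732e+01,
       -5.62982995e-02,  1.80175347e-02,  1.49813013e-04]), 'position': array([0.28354657, 0.5842214 , 0.23785459]), 'eef_rot': array([ 2.23960345e-01,  9.74597885e-01, -8.44283004e-04, -1.19336633e-04]), 'wrist_force': array([ 0.03193729, -0.30377826,  0.30894125]), 'moment': array([ 0.00844992, -0.01022585, -0.01184224]), 'width': 1.002216577485533}
top [0.35250381 0.07514136 1.45705114]
spool 0.57 [334.3, 152.0] 597 321 348 137 163
boss_top 0.69 [333.5, 149.2] 644 321 348 136 164
stand 0.96 [234.9, 158.1] 1608 217 256 136 179
stand 0.69 [200.9, 231.0] 1525 180 221 210 254
stand 0.62 [125.8, 220.1] 1484 102 144 198 244
paste_jar 0.44 [281.5, 176.9] 188 275 289 167 182
hardener_jar 0.79 [391.2, 169.0] 316 380 401 160 177
wrench 0.51 [251.0, 222.5] 232 244 254 198 242
scraper 0.64 [334.7, 222.9] 604 329 349 190 240
side [ 0.1047835  -0.72805903  0.94358905]
spool 0.87 [329.2, 262.3] 1271 313 351 242 283
boss_top 0.78 [330.8, 263.0] 1252 313 350 242 283
stand 0.97 [266.0, 185.6] 1542 237 294 164 205
stand 0.97 [157.2, 134.0] 1079 139 182 111 147
stand 0.77 [171.1, 183.0] 1562 143 202 161 207
paste_jar 0.71 [268.8, 221.6] 379 262 278 210 235
hardener_jar 0.56 [352.2, 332.9] 827 337 365 315 351
wrench 0.6 [200.0, 217.6] 334 177 227 207 229
wrench 0.44 [266.0, 184.5] 1565 238 295 162 205
scraper 0.9 [240.8, 305.5] 1140 217 285 282 326
```

View pics/a.png

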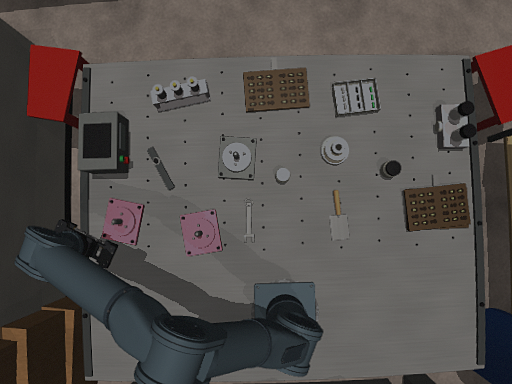

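View pics/b.png

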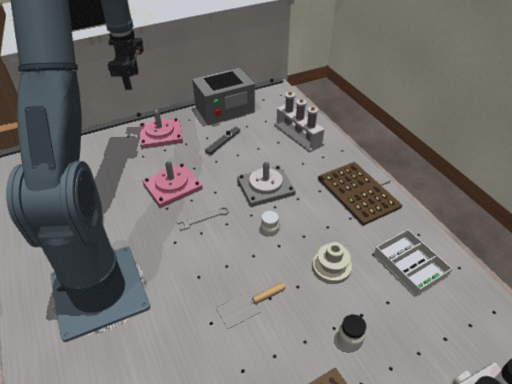

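The top view shows the grey winder at (236,157). Two pink look-alikes stand at (122,221) and (200,231). The spool is at (335,150), the white-capped jar at (282,175) and the black-capped jar at (391,169). The only candidates for the stand are grey (236,157) and pink (200,231) or (122,221), so I choose the grey one. The spool has no look-alike, since the white jar is much smaller.

Run:
```python
from h import *
a=cv2.imread('pics/a.png'); b=cv2.imread('pics/b.png')
c1=cv2.resize(a[125:190,205:410],None,fx=3.9,fy=3.9,interpolation=cv2.INTER_CUBIC)
c2=cv2.resize(b[150:290,225:365],None,fx=2.3,fy=2.3,interpolation=cv2.INTER_CUBIC)
c2=cv2.copyMakeBorder(c2,0,0,0,c1.shape[1]-c2.shape[1],0)
cv2.imwrite('pics/c.png',np.vstack([c1,c2]))
print('spool top',at_z('top',(337,147.5),.082),at_z('side',(335,247),.082))
print('flange',at_z('top',(334.5,150.5),.017),at_z('side',(332,264),.017))
print('spindle',at_z('top',(236,155),.11),at_z('side',(266,163),.11))
print('disc',at_z('top',(236.5,157),.04),at_z('side',(266,181),.04))
print('paste',at_z('top',(282,174),.055),'hard',at_z('top',(391,167),.075))
```

```text
spool top [ 0.57832539 -0.19251926  0.082     ] [ 0.58490943 -0.19358545  0.082     ]
flange [ 0.57822113 -0.19559494  0.017     ] [ 0.58225262 -0.19824837  0.017     ]
spindle [0.55654896 0.15562889 0.11      ] [0.56102145 0.15069622 0.11      ]
disc [0.55993475 0.15817958 0.04      ] [0.56017877 0.14699471 0.04      ]
paste [ 0.49360009 -0.00073268  0.055     ] hard [ 0.50698248 -0.38146779  0.075     ]
```

View pics/c.png

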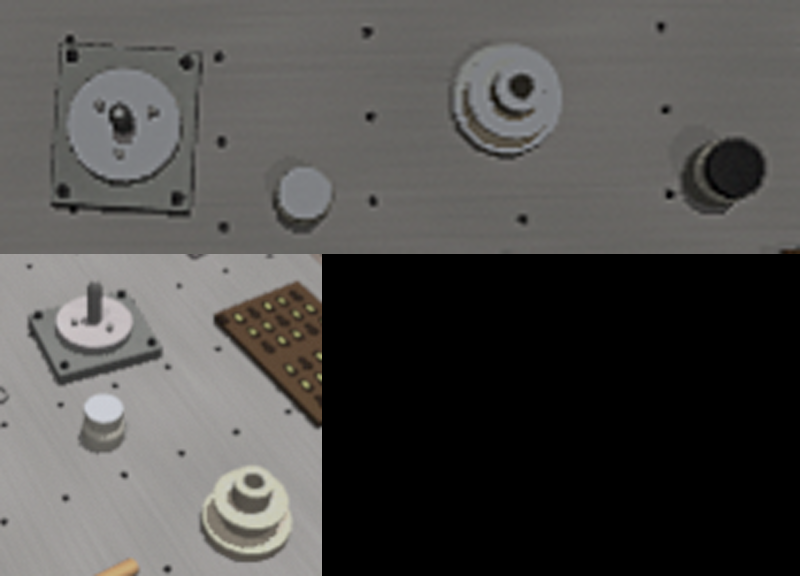

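The crop confirms a grey plate with an aluminium disc, spindle and three dogs, and the spool with its boss and bore. Next is a look from above the spool.

```bash
cat >> h.py <<'E'
def delta(P,psi,st=None):
    "turn (deg) and shift (m) in tool axes to bring level tool to P with tool y at bearing psi deg"
    st=st or robot.get_state(); A=R.from_quat(st['eef_rot']); s=np.radians(psi)
    y=np.array([np.cos(s),np.sin(s),0]); z=np.array([0,0,-1.])
    B=R.from_matrix(np.column_stack([np.cross(y,z),y,z]))
    print('turn',(A.inv()*B).as_rotvec(degrees=True).round(1),'shift',A.inv().apply(np.array(P)-st['position']).round(4))
def psi(st): 
    v=R.from_quat(st['eef_rot']).as_matrix()[:,1]; return np.degrees(np.arctan2(v[1],v[0]))
E
python3 - <<'E'
from h import *
st=robot.get_state(); print(psi(st)); delta((.55,-.19,.25),46)
print(robot.get_calibration('wrist')['mount'])
E
```

```text
64.12087830698796
turn [-0.   0.  18.1] shift [-0.5777 -0.5809 -0.0113]
[[ 1.10057509e-04  9.63836648e-01  2.66493721e-01  6.92433351e-02]
 [ 9.99999986e-01 -7.24312613e-05 -1.51018954e-04 -7.07192058e-04]
 [-1.26255126e-04  2.66493734e-01 -9.63836643e-01 -1.46415900e-01]
 [ 0.00000000e+00  0.00000000e+00  0.00000000e+00  1.00000000e+00]]
```

>>> move_arm:
  rows:
    - [[0, 0, 10], [-0.2, -0.2, -0.01], 1]
    - [[0, 0, 18], [-0.2, -0.2, -0.01], 1]
    - [[0, 0, 18], [-0.2, -0.2, -0.01], 1]
    - [[0, 0, 18], [-0.22, -0.22, -0.01], 1]
    - [[0, 0, 18], [-0.22, -0.22, -0.01], 1]

```text
t: 1.42
position: [0.3862, 0.2889, 0.2491]
eef_rot: [0.374, 0.928, 0.0, 0.0]
wrist_force: [1.6, 0.5, -0.5]
width: 1.0
```

Run:
```python
from h import *
st=robot.get_state(); print(st['position'],psi(st),st['joints'],st['t']); delta((.56,-.19,.25),46)
```

```text
[0.38624731 0.28887992 0.24909709] 46.111359952450016 [-0.86206027  0.2356484   0.14738257  1.96715618 -0.04241203  0.94072279
  0.11106682] 1.425
turn [0.1 0.  0.1] shift [-0.4572 -0.2247 -0.0011]
```

>>> move_arm:
  rows:
    - [[0, 0, 0], [-0.4, -0.195, 0], 1]
    - [[0, 0, 0], [-0.4, -0.195, 0], 1]
    - [[0, 0, 0], [-0.4, -0.195, 0], 1]
    - [[0, 0, 0], [-0.4, -0.195, 0], 1]
    - [[0, 0, 0], [-0.457, -0.225, 0], 1]

```text
t: 2.05
position: [0.4933, -0.0046, 0.2493]
eef_rot: [0.374, 0.928, 0.001, 0.001]
wrist_force: [0.0, 0.4, -0.4]
width: 0.997
```

Run:
```python
from h import *
st=robot.get_state(); print(st['position'],psi(st),st['joints'],st['t']); delta((.56,-.19,.25),46)
```

```text
[ 0.49330415 -0.00458651  0.24932273] 46.13457547912693 [-0.37657588  0.26049421  0.35013866  1.95128829 -0.11040376  0.94590817
  0.83243444] 2.05
turn [0.1 0.  0.1] shift [-0.1766 -0.0875 -0.0008]
```

>>> move_arm:
  rows:
    - [[0, 0, 0], [-0.175, -0.085, 0], 1]
    - [[0, 0, 0], [-0.175, -0.085, 0], 1]
    - [[0, 0, 0], [-0.175, -0.085, 0], 1]
    - [[0, 0, 0], [-0.175, -0.085, 0], 1]
    - [[0, 0, 0], [-0.175, -0.085, 0], 1]

```text
t: 2.68
position: [0.5604, -0.1871, 0.249]
eef_rot: [0.374, 0.927, 0.001, 0.0]
wrist_force: [-0.6, 0.6, -0.2]
width: 0.993
```

Run:
```python
from h import *
st=robot.get_state(); print(st['position'],psi(st),st['joints'],st['t'])
im=save('wrist','d.png')
for q in ('spool','boss_top'):
    for d in robot.trace('wrist',q)[:2]:
        m=d['mask'].astype(np.uint8); (x,y),r=cv2.minEnclosingCircle(cv2.findNonZero(m)); ys,xs=np.nonzero(m)
        print(q,d['score'],d['uv'],x,y,r,xs.min(),xs.max(),ys.min(),ys.max())
for s in ([.58,-.195],):
    t=np.linspace(0,2*np.pi,60)
    for z,r in((.017,.051),(.082,.022),(.052,.042)):
        p=proj('wrist',np.column_stack([s[0]+r*np.cos(t),s[1]+r*np.sin(t),0*t+z]),st)
        im=im.copy(); cv2.polylines(im,[p.astype(np.int32)],True,(255,0,0))
cv2.imwrite('pics/d2.png',im[:,:,::-1])
```

```text
[ 0.56041798 -0.18713318  0.24900392] 46.080483778718175 [-0.05865648  0.4443821   0.41202782  1.71110021 -0.20463026  1.02752759
  1.22815059] 2.675
spool 0.64 [263.1, 182.4] 264.3223571777344 179.5763397216797 40.97172546386719 225 303 139 220
boss_top 0.56 [267.7, 178.2] 263.2210998535156 179.53822326660156 41.10118865966797 225 303 139 220
```

View pics/d2.png

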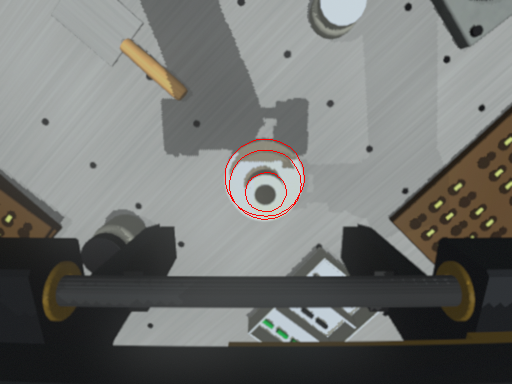

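The overlay for (0.58,-0.195) nearly coincides with the spool, whose bore shows at (264,194). I'll refine on the bore.

Run:
```python
from h import *
st=robot.get_state(); g=cv2.imread('pics/d.png',0)
c=g[175:212,246:284]; m=(c<110).astype(np.uint8); n,l,s,ce=cv2.connectedComponentsWithStats(m); print(s,ce+[246,175])
i=[k for k in range(1,n) if l[194-175,264-246]==k]; uv=ce[i[0]]+[246,175] if i else (264.5,194)
P=at_z('wrist',uv,.082,st); print(uv,P,proj('wrist',[.58,-.195,.082],st)); 
Q=at_z('wrist',(264.3,179.6),.017,st); print('flange',Q)
delta((P[0],P[1],.057),46)
```

```text
[[   0    0   38   37 1080]
 [   1    0   10    8   26]
 [  27    0    8    5   12]
 [   9   11   20   18  288]] [[264.61111111 193.20092593]
 [250.73076923 177.42307692]
 [276.66666667 176.16666667]
 [264.81944444 194.35416667]]
[264.81944444 194.35416667] [ 0.5807585  -0.19491258  0.082     ] [[264.2803557  193.92211037]]
flange [ 0.58057061 -0.19353461  0.017     ]
turn [ 0.2 -0.   0.3] shift [-0.0216  0.0062  0.1922]
```

>>> move_arm:
  rows:
    - [[0, 0, 0], [-0.0215, 0.006, 0.03], 1]
    - [[0, 0, 0], [-0.0215, 0.006, 0.09], 1]
    - [[0, 0, 0], [-0.0215, 0.006, 0.15], 1]
    - [[0, 0, 0], [-0.0215, 0.006, 0.18], 1]
    - [[0, 0, 0], [-0.0215, 0.006, 0.191], 1]
  force: 30

```text
t: 3.45
position: [0.5796, -0.1928, 0.0566]
eef_rot: [0.371, 0.929, 0.002, -0.001]
wrist_force: [-0.6, 0.3, -0.1]
width: 1.003
```

Run:
```python
from h import *
st=robot.get_state(); print(st['position'],psi(st),st['wrist_force']);delta((.5807,-.1945,.057),46)
```

```text
[ 0.57958968 -0.19281223  0.05657786] 46.409133295224436 [-0.64022518  0.3015202  -0.13559565]
turn [ 0.1 -0.2  0.4] shift [-0.002  -0.0005 -0.0004]
```

>>> move_arm:
  rows:
    - [[0, 0, 0], [-0.002, 0, 0], 1]
    - [[0, 0, 0], [-0.002, 0, 0], -1]
    - [[0, 0, 0], [-0.002, 0, 0], -1]
    - [[0, 0, 0], [-0.002, 0, 0], -1]
    - [[0, 0, 0], [-0.002, 0, 0], -1]
  force: 30

```text
t: 4.08
position: [0.5812, -0.1943, 0.0569]
eef_rot: [0.371, 0.928, 0.002, -0.001]
wrist_force: [-0.0, 0.3, -0.3]
width: 0.572
```

>>> move_arm:
  rows:
    - [[0, 0, 0], [0, 0, 0], -1]
    - [[0, 0, 0], [0, 0, 0], -1]
    - [[0, 0, 0], [0, 0, -0.02], -1]
    - [[0, 0, 0], [0, 0, -0.06], -1]
    - [[0, 0, 0], [0, 0, -0.11], -1]

```text
t: 4.7
position: [0.5807, -0.1943, 0.1685]
eef_rot: [0.371, 0.928, 0.002, -0.002]
wrist_force: [0.5, -0.3, -2.5]
width: 0.494
```

Run:
```python
from h import *
st=robot.get_state(); print(st['position'],psi(st),st['wrist_force'],st['width'])
save('wrist','e.png');delta((.50,0,.26),65);delta((.53,.11,.26),80)
```

```text
[ 0.58071543 -0.19432915  0.16845124] 46.404694692628155 [ 0.4833414  -0.30921489 -2.45838613] 0.4939349332900195
turn [  0.4   0.4 -18.6] shift [ 0.1962  0.0842 -0.0846]
turn [  0.3   0.4 -33.6] shift [ 0.2504  0.1846 -0.0841]
```

View pics/e.png

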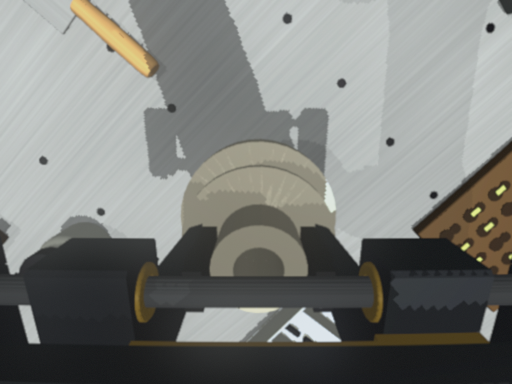

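The spool is held, with a lift of about 2.5 N and a width of about 43 mm. I'll carry it to a spot beyond the winder, where the wrist camera can see the spindle past the spool.

Run:
```python
from h import *
st=robot.get_state(); print(proj('wrist',[st['position'][0],st['position'][1],st['position'][2]+.025],st))
delta((.64,.14,.26),80)
```

```text
[[260.50718184 266.8816789 ]]
turn [  0.3   0.4 -33.6] shift [ 0.1915  0.2822 -0.0831]
```

>>> move_arm:
  rows:
    - [[0, 0, 0], [0.01, 0.02, -0.05], -1]
    - [[0, 0, -8], [0.05, 0.08, -0.09], -1]
    - [[0, 0, -16], [0.09, 0.14, -0.09], -1]
    - [[0, 0, -25], [0.12, 0.19, -0.09], -1]
    - [[0, 0.4, -33], [0.15, 0.23, -0.09], -1]

```text
t: 5.38
position: [0.6326, 0.0647, 0.2681]
eef_rot: [0.09, 0.996, 0.003, 0.002]
wrist_force: [0.3, 0.5, -1.9]
width: 0.492
```

Run:
```python
from h import *
st=robot.get_state(); print(st['position'],psi(st),st['wrist_force'],st['joints']); delta((.65,.14,.26),80)
```

```text
[0.63255798 0.06469625 0.26810546] 79.62148823526668 [ 0.28077529  0.46021422 -1.86643262] [-0.33682687  0.48742831  0.23704893  1.56352923 -0.12875764  1.10090088
  1.32114647]
turn [ 0.3  0.2 -0.4] shift [-0.0036  0.0772  0.0086]
```

>>> move_arm:
  rows:
    - [[0, 0, 0], [0, 0.05, 0.008], -1]
    - [[0.3, 0.2, -0.4], [-0.0036, 0.077, 0.008], -1]
    - [[0.3, 0.2, -0.4], [-0.0036, 0.077, 0.008], -1]
    - [[0.3, 0.2, -0.4], [-0.0036, 0.077, 0.008], -1]

```text
t: 5.88
position: [0.65, 0.1384, 0.2611]
eef_rot: [0.088, 0.996, -0.0, 0.0]
wrist_force: [0.0, -1.2, -1.5]
width: 0.494
```

Run:
```python
from h import *
st=robot.get_state(); print(st['position'],psi(st))
im=save('wrist','f.png').copy()
t=np.linspace(0,2*np.pi,60)
for z,r in((.04,.052),(.11,.004),(.098,.01)):
    p=proj('wrist',np.column_stack([.559+r*np.cos(t),.152+r*np.sin(t),0*t+z]),st)
    cv2.polylines(im,[p.astype(np.int32)],True,(255,0,0))
for d in robot.trace('wrist','stand')[:1]: print(d['score'],d['uv'])
cv2.imwrite('pics/f2.png',cv2.resize(im[:,:,::-1],None,fx=1.5,fy=1.5))
```

```text
[0.64995779 0.13835172 0.26110027] 79.94454714190876
0.77 [264.5, 84.9]
```

View pics/f2.png

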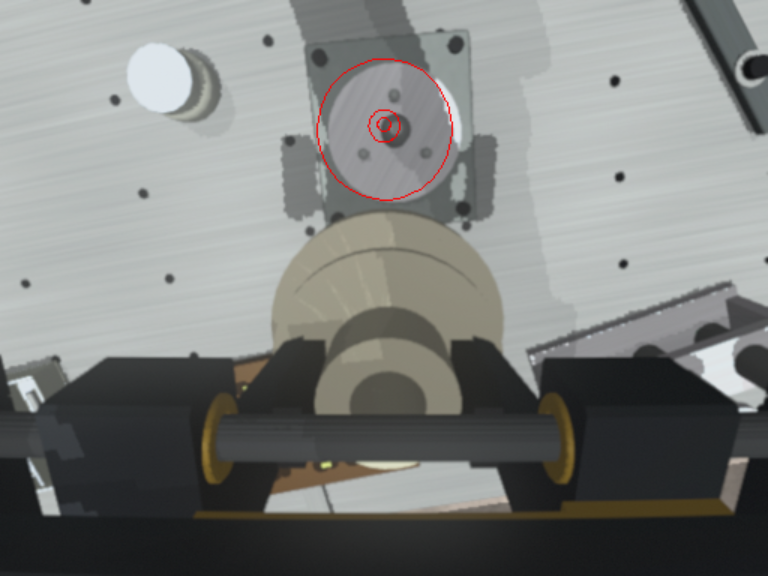

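Run:
```python
from h import *
a=cv2.imread('pics/f.png')[30:145,205:320]
a=cv2.convertScaleAbs(a,alpha=1.4)
cv2.imwrite('pics/g.png',cv2.resize(a,None,fx=5,fy=5,interpolation=cv2.INTER_CUBIC))
st=robot.get_state()
m=np.mean([[394,95],[427,153],[363,153]],0)/1.5; print(m,at_z('wrist',m,.049,st))
```

```text
[263.11111111  89.11111111] [0.56230614 0.15862172 0.049     ]
```

View pics/g.png

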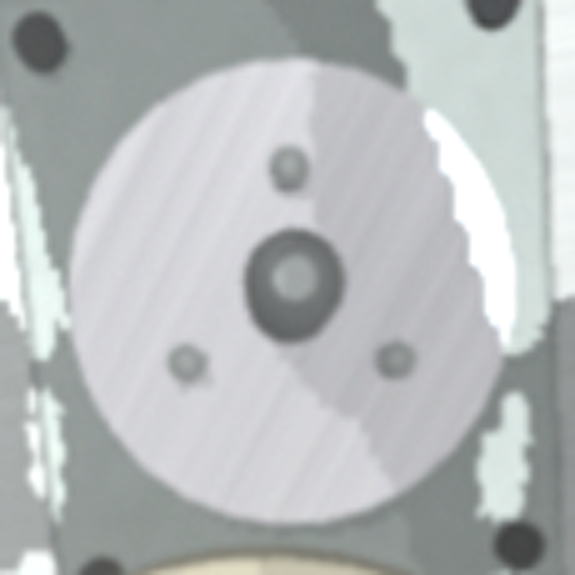

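The disc is centred near (263.8,88.2), the spindle tip near (264.2,85.4), and all three dogs show.

Run:
```python
from h import *
st=robot.get_state()
o=np.array([205,30])-.4
print('tip',at_z('wrist',np.array([296,277])/5+o,.11,st)); print('disc',at_z('wrist',np.array([294,291])/5+o,.04,st)); print('shank',at_z('wrist',np.array([294,284])/5+o,.098,st))
for p in ((290,164),(187,361),(396,358)):print('dog',at_z('wrist',np.array(p)/5+o,.05,st))
# held spool's boss bore in this picture
P=st['position']+[0,0,.025]
print(proj('wrist',P,st), at_z('wrist',(387/1.5,405/1.5),P[2],st)-P)
```

```text
tip [0.56206667 0.15833759 0.11      ]
disc [0.56044694 0.15943127 0.04      ]
shank [0.56249552 0.15808648 0.098     ]
dog [0.53435036 0.16290592 0.05      ]
dog [0.57175788 0.13248197 0.05      ]
dog [0.57947714 0.17959335 0.05      ]
[[259.24230675 267.45011937]] [ 0.00117526 -0.00077946  0.        ]
```

Run:
```python
from h import *
delta((.5612,.159,.185),80)
```

```text
turn [-0.   0.  -0.1] shift [0.0912 0.0053 0.076 ]
```

>>> move_arm:
  rows:
    - [[0, 0, 0], [0.04, 0.003, 0.01], -1]
    - [[0, 0, 0], [0.08, 0.005, 0.03], -1]
    - [[0, 0, 0], [0.091, 0.0055, 0.06], -1]
    - [[0, 0, 0], [0.091, 0.0055, 0.076], -1]
    - [[0, 0, 0], [0.091, 0.0055, 0.076], -1]

```text
t: 6.6
position: [0.5617, 0.158, 0.1845]
eef_rot: [0.089, 0.996, -0.001, -0.0]
wrist_force: [0.4, 0.7, -2.8]
width: 0.497
```

Run:
```python
from h import *
st=robot.get_state(); print(st['position'],psi(st),st['wrist_force'],st['joints']);delta((.5612,.159,.145),80)
im=save('side','s.png')[90:230,190:340]; cv2.imwrite('pics/s2.png',cv2.resize(im[:,:,::-1],None,fx=4,fy=4,interpolation=cv2.INTER_CUBIC))
```

```text
[0.56172746 0.15796872 0.18452102] 79.78801687693507 [ 0.39408381  0.69707741 -2.79380958] [-0.50105976  0.49198816  0.19935915  1.77614489 -0.11976429  0.88640011
  1.14377473]
turn [-0.1 -0.  -0.2] shift [0.0007 0.001  0.0395]
```

View pics/s2.png

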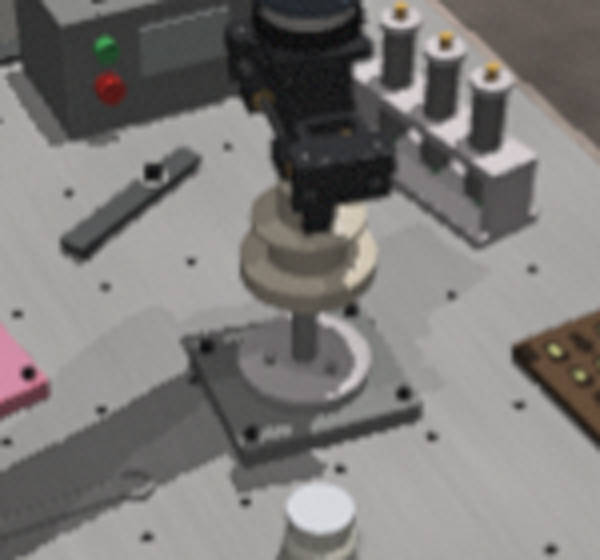

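The spool hangs right over the spindle, within about 2 mm. I'll lower it gently.

>>> move_arm:
  rows:
    - [[0, 0, 0], [0.0007, 0.001, 0.008], -1]
    - [[0, 0, 0], [0.0007, 0.001, 0.016], -1]
    - [[0, 0, 0], [0.0007, 0.001, 0.024], -1]
    - [[0, 0, 0], [0.0007, 0.001, 0.032], -1]
    - [[0, 0, 0], [0.0007, 0.001, 0.036], -1]

```text
t: 7.28
position: [0.5617, 0.1593, 0.1487]
eef_rot: [0.089, 0.996, -0.001, 0.0]
wrist_force: [-0.6, -0.9, -2.2]
width: 0.498
```

Run:
```python
from h import *
st=robot.get_state(); print(st['position'],psi(st),st['wrist_force'],st['moment'])
```

```text
[0.56168501 0.15926422 0.14865585] 79.79298646257338 [-0.57728227 -0.87468244 -2.19075207] [ 0.02984063  0.00736238 -0.00103872]
```

>>> move_arm:
  rows:
    - [[0, 0, 0], [0, 0, 0.009], -1]
    - [[0, 0, 0], [0, 0, 0.018], -1]
    - [[0, 0, 0], [0, 0, 0.027], -1]
    - [[0, 0, 0], [0, 0, 0.034], -1]
    - [[0, 0, 0], [0, 0, 0.036], -1]

```text
t: 7.9
position: [0.5614, 0.1591, 0.112]
eef_rot: [0.089, 0.996, -0.001, -0.0]
wrist_force: [-0.3, -0.8, -2.1]
width: 0.494
```

Run:
```python
from h import *
st=robot.get_state(); print(st['position'],psi(st),st['wrist_force'],st['moment'])
```

```text
[0.56143165 0.15911698 0.11204439] 79.78807508747583 [-0.29471387 -0.82336308 -2.07933794] [ 0.04597014 -0.02638618  0.03545985]
```

>>> move_arm:
  rows:
    - [[0, 0, 0], [0, 0, 0.002], -1]
    - [[0, 0, 0], [0, 0, 0.004], -1]
    - [[0, 0, 0], [0, 0, 0.006], -1]
    - [[0, 0, 0], [0, 0, 0.006], -1]

```text
t: 8.4
position: [0.5619, 0.1592, 0.1066]
eef_rot: [0.089, 0.996, -0.001, 0.0]
wrist_force: [-0.6, -0.1, 2.1]
width: 0.49
```

Contact with the dogs comes at TCP z 0.1066, about 4 N, as computed. I'll turn under a light press and watch for the drop.

>>> move_arm:
  rows:
    - [[0, 0, 0], [0, 0, 0.001], -1]
    - [[0, 0, 5], [0, 0, 0.001], -1]
    - [[0, 0, 10], [0, 0, 0.001], -1]
    - [[0, 0, 15], [0, 0, 0.001], -1]
    - [[0, 0, 20], [0, 0, 0.001], -1]

```text
t: 9.02
position: [0.5624, 0.1592, 0.1063]
eef_rot: [0.262, 0.965, -0.0, 0.001]
wrist_force: [-1.0, 0.6, 1.2]
width: 0.496
```

Run:
```python
from h import *
st=robot.get_state(); print(st['position'],psi(st),st['wrist_force'],st['moment'])
```

```text
[0.56240666 0.15923463 0.10626172] 59.62988164807235 [-1.00944933  0.59204204  1.19937581] [0.09625264 0.18073769 0.09896239]
```

>>> move_arm:
  rows:
    - [[0, 0, 0], [0, 0, 0.002], -1]
    - [[0, 0, 5], [0, 0, 0.002], -1]
    - [[0, 0, 10], [0, 0, 0.002], -1]
    - [[0, 0, 15], [0, 0, 0.002], -1]
    - [[0, 0, 20], [0, 0, 0.002], -1]

```text
t: 9.65
position: [0.562, 0.1594, 0.1039]
eef_rot: [0.426, 0.905, -0.0, 0.0]
wrist_force: [-0.6, 0.2, -2.4]
width: 0.494
```

Run:
```python
from h import *
st=robot.get_state(); print(st['position'],psi(st),st['wrist_force'],st['moment'])
```

```text
[0.56203026 0.15936227 0.1038629 ] 39.51265012944611 [-0.59535386  0.20366259 -2.4202803 ] [ 0.0401793   0.03167507 -0.03298757]
```

The force is back to hanging weight at z 0.1039, so the pockets have reached the dogs. I'll lower without turning.

>>> move_arm:
  rows:
    - [[0, 0, 0], [0, 0, 0.002], -1]
    - [[0, 0, 0], [0, 0, 0.004], -1]
    - [[0, 0, 0], [0, 0, 0.006], -1]
    - [[0, 0, 0], [0, 0, 0.007], -1]
    - [[0, 0, 0], [0, 0, 0.007], -1]

```text
t: 10.28
position: [0.5621, 0.1592, 0.097]
eef_rot: [0.426, 0.905, -0.0, 0.0]
wrist_force: [-1.1, -0.9, 0.2]
width: 0.498
```

Run:
```python
from h import *
st=robot.get_state(); print(st['position'],psi(st),st['wrist_force'],st['moment'])
```

```text
[0.56207747 0.15915346 0.09698011] 39.515908385421014 [-1.09171717 -0.91574263  0.1899569 ] [-0.13595175  0.18623183 -0.00055299]
```

It is home: z 0.0970 with contact just beginning, 9.6 mm below the dog-top contact. Now I'll release and retreat upward.

>>> move_arm:
  rows:
    - [[0, 0, 0], [0, 0, 0.0005], -1]
    - [[0, 0, 0], [0, 0, 0], 0.6]
    - [[0, 0, 0], [0, 0, 0], 1]
    - [[0, 0, 0], [0, 0, 0], 1]
    - [[0, 0, 0], [0, 0, 0], 1]

```text
t: 10.9
position: [0.5621, 0.1592, 0.0969]
eef_rot: [0.426, 0.905, -0.0, 0.0]
wrist_force: [0.6, 0.1, -0.5]
width: 0.927
```

>>> move_arm:
  rows:
    - [[0, 0, 0], [0, 0, 0], 1]
    - [[0, 0, 0], [0, 0, -0.01], 1]
    - [[0, 0, 0], [0, 0, -0.04], 1]
    - [[0, 0, 0], [0, 0, -0.09], 1]
    - [[0, 0, 0], [0, 0, -0.13], 1]

```text
t: 11.52
position: [0.5624, 0.1592, 0.2295]
eef_rot: [0.427, 0.904, 0.0, 0.001]
wrist_force: [-0.1, -1.1, 0.0]
width: 0.996
```

Run:
```python
from h import *
st=robot.get_state(); print(st['position'],psi(st),st['wrist_force'],st['width'])
im=save('wrist','k.png').copy(); t=np.linspace(0,2*np.pi,60)
for z,r in((.122,.022),(.057,.051),(.11,.004)):
    p=proj('wrist',np.column_stack([.5615+r*np.cos(t),.159+r*np.sin(t),0*t+z]),st)
    cv2.polylines(im,[p.astype(np.int32)],True,(255,0,0))
s=save('side','k_s.png')[130:230,210:343]
cv2.imwrite('pics/k2.png',np.hstack([im,cv2.resize(s,(288,384))[:, :]])[:,:,::-1])
```

```text
[0.5624241  0.15922688 0.22950563] 39.50165772875023 [-0.14869281 -1.08910532  0.01747914] 0.9955817294975957
```

View pics/k2.png

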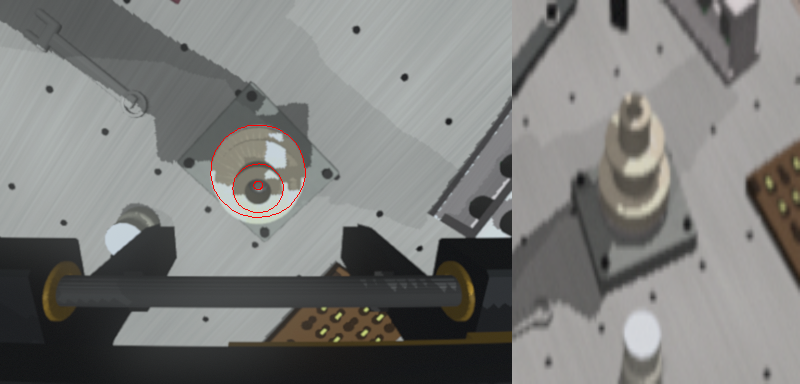

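The spool stands upright and released. One overlay in the side view should tell home from 10 mm high.

Run:
```python
from h import *
b=cv2.imread('pics/k_s.png'); o=[]
t=np.linspace(0,2*np.pi,90)
for dz in (0,.01):
    c=cv2.resize(b[130:230,215:315],None,fx=4,fy=4,interpolation=cv2.INTER_CUBIC)
    for z,r in((.04,.051),(.057,.051),(.092,.042),(.122,.022)):
        p=(proj('side',np.column_stack([.5615+r*np.cos(t),.159+r*np.sin(t),0*t+z+dz]))-[215,130]+.5)*4
        cv2.polylines(c,[p.astype(np.int32)],True,(0,0,255))
    o.append(c)
cv2.imwrite('pics/l.png',np.hstack(o))
```

```text
(no output)
```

View pics/l.png

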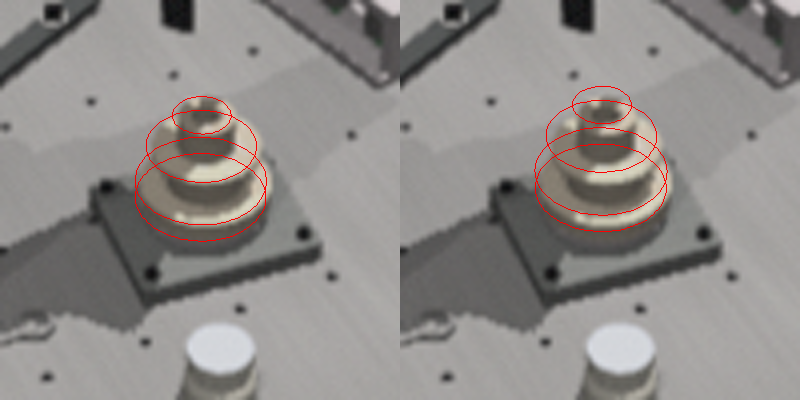

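The home overlay on the left fits, with the boss-top and flange edges on their outlines. The overlay drawn 10 mm higher clearly does not.

```bash
python3 -c "
from station import robot
print(robot.close_job())"
```

```text
the job is handed in; nothing more can be done
None
```

I mounted the spool on the grey winder's spindle, seated it on the drive disc, released it, and handed the job in at about 11.6 s. No verdict was reported.

- **Seating:** I gripped the spool by its boss and lowered it to light contact on the dog tops, about 4 N at TCP z 0.1066. I then turned it about 40° under a few newtons until the force fell back to hanging weight, and lowered it to z 0.0970. That is 9.6 mm lower, and the expected height for fully home was about 0.097.
- **Forces:** wrist readings at the end of each move stayed within about 3 N in z. They were not read within a move.
- **Last checks:** after release, the wrist and side pictures showed the spool upright on the spindle. The side overlay fitted the home height and clearly not the 10 mm-high one. No check failed, though the side outlines sat about 1 pixel off sideways.
- **Other objects:** the jars, wrench and scraper were never approached. I did not measure their positions again at the end.

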